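# Click the first filter into the microscope's light path

### The arm

A 6-joint arm with a two-finger parallel gripper is mounted at the origin on the work surface. World frame = base frame: x ahead of the robot, y to its left, z up, the work surface at z = 0. Lengths are in m, angles in degrees, forces in N, time in s.
With the tool pointing down it reaches from about 0.25 to 0.725 m from the base axis. Payload 9.7 kg.
Tool frame: the origin (TCP) lies at the very end of the fingers, on their centre line; the grasp point (between the pads) lies 19 mm behind it (bot.grip_depth is the distance from the TCP to the grasp point, in m); z points along the fingers, y is the direction in which the jaws open and shut (so a half turn about z gives the same grasp; the last joint's range is limited). The gripper opens to 85 mm and grips with 20 to 120 N. Pads are 22 mm wide; open, the fingers measure 114 mm over their backs; the gripper's body (76 mm by 85 mm) begins 54 mm behind the grasp point. The pads swing forward as they close: fully open they stand 13 mm farther back than shut.
Start: joints at [0, 4.979, 10.078, 95.1, 0, 90], TCP at [0.55, -0, 0.231] pointing down, gripper open.
Joint ranges: [-179.16, 179.16], [-48.56, 103.87], [-65.8, 70.77], [-126.05, 130.52], [-82.76, 87.17], [-180, 180]. Speed limits (degrees/s): [127.2, 127.2, 147.25, 180, 180, 180].

### API

Orientations are given as [roll, pitch, yaw] about the fixed x, y, z axes, in that order (R = Rz(yaw) Ry(pitch) Rx(roll)).
In Python, from workcell import bot, viewer gives the robot as it stands.
- The arm moves only by the tool arm_command, never from a script. Its argument "motion" is a list of rows, each a list of 3 entries, a list of its own where there are three numbers: the opening, from 0 (shut) to 1 (fully open), then the shift along the tool's x, y, z in units of 60 mm (1.0 is 60 mm), then the turn, a rotation vector about the tool's x, y, z in units of 6 degrees (1.0 is 6 degrees). A call has 1 to 12 rows; each row shifts and turns the commanded pose from where the row before left it, along the tool's axes as they then stand; what a row does not reach is not made up. A row lasts 1/8 s, in which the tool goes at most 62.5 mm and 10.7 degrees, less where a joint would pass 70% of its speed; a pose out of reach is approached as far as the arm can. A call is refused whole if a number of a shift passes 1 or a number of a turn 1, either way. A call with a gripper value outside its range is refused whole. The fingers move at their own pace and stop on an object; "newtons" is the grip in N (left out, the last holds). Time passes only in rows, so rows that do not move let the fingers close. It gives the time, the measured TCP pose, the force and the opening at its end, in the units of the state.
- bot.get_obs(): the state, without advancing time (a new reading comes with each control period).
- viewer.camera(name): name is "scene" or "side" or "wrist"; returns the picture (480x640x3 uint8, blue, green, red); there is no depth.
- viewer.calibration(name): a dict with "fx", "fy", "cx", "cy" (pixels), "T" (4x4, takes a point from camera to world coordinates). Camera axes: x right, y down, z forward; pixel columns grow to the right and rows downward; lengths in m; the calibration is good to about 2 mm. A picture is of the moment at which its call begins: read the wrist's pose just before it. calibration takes no time and is no camera call; for the wrist camera it gives the pose at the moment of the call.
- bot.job_done(): hands the job in, once; it reports no verdict.
The state is a dict: "time": time; "q": joint angles; "qd": joint speeds; "joint_efforts": joint torques, N m; "ee_pos": TCP position; "tcp_rot": TCP orientation; "wrist_force": force on the tool from outside, world axes, zero at the start; "torque": the same for the moment, N m; "opening": finger opening in m.
Only numpy, scipy, OpenCV 4.12 (cv2) and the standard library are available. Lean on these libraries where they do the work, as an engineer would, in place of code of your own. Each camera call takes 0.05 s, during which the arm holds its last target.

### The job

The filter slider of the inverted microscope is pushed right in, so its blank end shuts off the lamp. Pull it out by its green grip until it clicks into the next stop, the first filter, without running on to the stop beyond, and let go of it. Do not knock the microscope, turn its focus knob or shift the dish on its stage, and leave everything else on the bench where it stands.

Things in the scene. Friction and masses are not known exactly. Their poses are not given: they have to be found in the camera images.
- microscope: Inverted microscope, cream and black. Origin on the bench straight below the optical axis (middle of the stage). z up; -x: the side where the green slider grip sticks out; -y: operator's side with two eyepieces; +y: rear with lamp pillar. Body below the stage 110 mm wide (side face at x = -55 mm), foot 200 mm wide, 460 long, 35 high. Condenser and lamp arm over the stage, 294 to 482 mm high.
- stage_edge (a point): Middle of the lower edge of the black stage plate on the slider's side: x = -100, y = 0, z = 205 mm from the microscope's origin, same axes. The plate (200 by 250 mm, 14 thick) overhangs the slider, 95 mm above it. A gripper straight above the grip would meet it: lean the tool about 35 to 40 degrees, fingers pointing down and in, towards the microscope's +x.
- slider_grip (a point): Middle of the green block grip on the slider's outer end: 16 mm along x, 20 across (y), 30 high (z); axes parallel to the microscope's. Slider fully in: 118 mm from the optical axis along the microscope's -x, 110 mm above the bench. It ends a flat stem 12 mm wide, 6 thick, 49 mm of it bare between grip and body when in. The focus knob is 115 mm to its side (-y).
- filter_slider (a joint): Travel of the filter slider in m: 0 fully in (first stop, blank), growing as it is pulled straight out along the microscope's -x, 0.066 at most. Click stops at 0, at the first filter, and at 0.064. The filter's cell is adjustable: its stop lies anywhere from 0.025 to 0.039, not shown outside; it must be felt. A slider pulled on to 0.050 has been run past it.
- click_ball (a joint): Lift in m of the hidden spring ball of the click stops: about 0 in a notch, about 0.0027 riding the plate. The plate rubs with about 1 N; leaving a stop takes 10 to 14 N, and 5 mm on it runs free. A stop first draws the slider outwards by up to 5 N over the last 2.5 mm, then resists with 7 to 9 N at 1 mm past its middle; 4 mm past it is lost. Let go within 2 mm of the middle, it centres itself.
- focus_mark (a point): Mark on the rim of the focus knob on the slider's side, 25 mm from its axis; it travels round as the knob turns. Knob black and grey, 56 mm across, axis along the microscope's x, 80 mm high, 115 mm from the slider towards the operator, reaching out to x = -97 mm. Turns easily; leave it as it is.
- capsule_dish: Low glass dish with pale capsules, 88 mm across, 16 mm high, on the middle of the stage; origin at the centre of its underside. To be left alone.
- tube_rack: White rack 70 by 150 mm with eight capped tubes, 107 mm high in all, standing on the bench on the slider's side, towards the operator; origin at the centre of its underside, long side along its y. To be left alone.
- empty_dish: Empty crystallising dish of glass, 94 mm across, 50 mm high; origin at the centre of its underside. To be left alone.
- capped_tube: Single tube with a pale blue cap, standing, 35 mm across, 109 mm high; origin at the centre of its underside. To be left alone.
- blue_cap_bottle: Glass bottle with a blue cap, 78 mm across, 171 mm high; origin at the centre of its underside. To be left alone.
- tip_box: Blue box of pipette tips with a clear lid, 84 by 120 mm, 75 mm high; origin at the centre of its underside. To be left alone.
- marker_pen: Pen lying on the bench, 117 mm long, 12 mm thick; origin under its middle. To be left alone.

How it is judged (in metres and radians):
At the end, for the whole second after the job is handed in: The slider rests in the stop of the first filter: pulled out between 22.5 and 41.5 mm, its click ball down in the notch (lift under 1 mm), still, and nothing held (value of joint filter_slider between 0.0225 and 0.0415 m and value of joint click_ball below 0.001 m and velocity of joint filter_slider between -0.003 and 0.003 m/s); the robot touches nothing.
It fails at once if the slider is run past the first filter towards the last stop (beyond 50 mm) (value of joint filter_slider above 0.05 m).
It fails at once if the arm or the gripper's body knocks the microscope (over 12 N) (contact force between the arm and microscope above 12 N).
It fails at once if the focus knob is turned (its rim by over 4 mm) (distance of focus_mark from where it was at the start of the episode above 0.004 m).
It fails at once if the capsule dish is shifted on the stage by over 8 mm (distance of capsule_dish from where it was at the start of the episode above 0.008 m).
It fails at once if a thing on the bench is shifted by over 15 mm (distance of any of tube_rack, empty_dish, capped_tube, blue_cap_bottle, tip_box, marker_pen from where it was at the start of the episode above 0.015 m).
It also fails if it takes over 37 s, if anything falls off the work surface, if the arm or the gripper's body presses on something with over 40 N, if the wrist force passes 120 N, or if a joint passes its speed limit or range.

## Working session

There is one attempt and no reset: what is moved stays moved. The work goes in short steps, Python scripts to look and compute and a tool call to move; the robot and the scene stay as the last step left them, time stands still between calls to the robot, and variables do not carry over. Pictures are saved under pics/ and viewed, and the job is handed in when it is done.

Besides the shell and the picture viewer there is one more tool, called after ">>>" as name(argument=value, ...), one argument or row to a line, values as JSON. arm_command: Moves the arm, as the interface text tells. Its arguments: {"type":"object","properties":{"motion":{"type":"array"},"newtons":{"type":"number"}},"required":["motion"]}

```bash
ls; mkdir -p pics; python3 - <<'E'
from workcell import bot, viewer
import cv2
print(bot.get_obs())
for n in ("scene","side","wrist"):
    c=viewer.calibration(n);print(n,c)
    cv2.imwrite(f"pics/{n}0.png",viewer.camera(n))
E
```

```text
pics
{'time': 0.0, 'q': array([1.85497067e-04, 5.01122617e+00, 1.00329433e+01, 9.51002564e+01,
       8.54381918e-04, 9.00014210e+01]), 'qd': array([-0.00732221, -0.0036378 ,  0.0524976 ,  0.03286417, -0.02839155,
       -0.00706871]), 'joint_efforts': array([ 7.68234549e-04, -5.20392072e+01,  4.64802504e+01,  1.63646933e-02,
        2.23589603e-05, -6.77332673e-05]), 'ee_pos': array([5.49756334e-01, 6.02971174e-06, 2.30568339e-01]), 'tcp_rot': array([-1.79921461e+02, -8.52433230e-04,  8.99987633e+01]), 'wrist_force': array([-0.71759093,  0.64939501,  0.32903881]), 'torque': array([-0.05155506, -0.03024495,  0.02441508]), 'opening': 0.08531701574817288}
scene {'fx': 481.4429698754662, 'fy': 481.4429698754662, 'cx': 317.45678439299195, 'cy': 238.26093206288792, 'T': array([[ 0.99211317, -0.09100991,  0.08618962,  0.40916454],
       [-0.12512912, -0.67873297,  0.7236465 , -0.99153382],
       [-0.00735927, -0.72872406, -0.68476791,  1.08641278],
       [ 0.        ,  0.        ,  0.        ,  1.        ]])}
side {'fx': 536.9315276838626, 'fy': 536.9315276838626, 'cx': 310.48275294618094, 'cy': 232.68451808706828, 'T': array([[-0.39346865, -0.75229628,  0.52842476, -0.41671991],
       [-0.91933553,  0.32063272, -0.22807202,  0.38264377],
       [ 0.00214746, -0.57553885, -0.81777162,  1.59171805],
       [ 0.        ,  0.        ,  0.        ,  1.        ]])}
wrist {'fx': 331.03730992696404, 'fy': 331.03730992696404, 'cx': 322.017245660908, 'cy': 237.20887240499746, 'T': array([[ 9.99999563e-01,  4.11613060e-04, -8.39574374e-04,
         5.49677960e-01],
       [ 1.54821043e-04, -9.58390545e-01, -2.85460225e-01,
         7.24975228e-02],
       [-9.22139299e-04,  2.85459970e-01, -9.58390189e-01,
         3.71899150e-01],
       [ 0.00000000e+00,  0.00000000e+00,  0.00000000e+00,
         1.00000000e+00]])}
```

View pics/scene0.png

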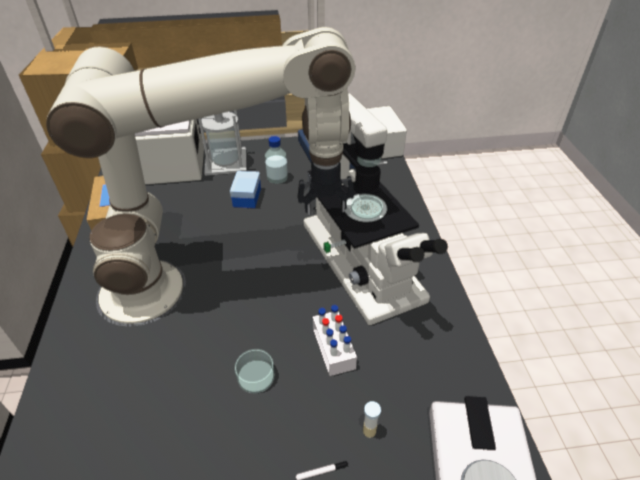

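View pics/side0.png

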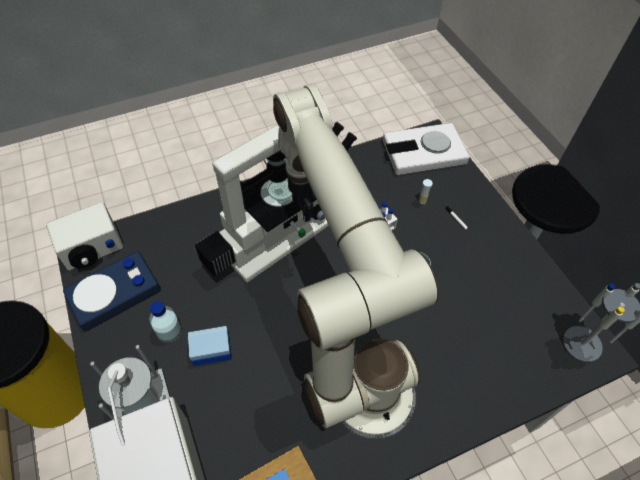

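View pics/wrist0.png

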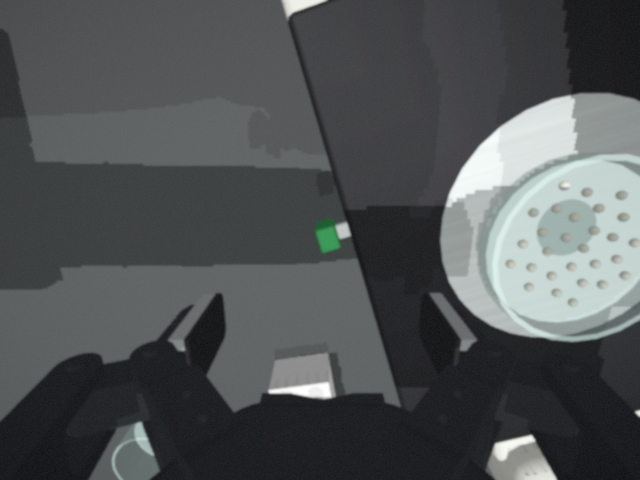

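The green grip shows in all three views: about (327,236) in the wrist view, (327,247) in scene and (301,232) in side. The stage edge runs from (290,20) to (400,405) in the wrist view. Next I triangulate the grip and work out the microscope's yaw.

```bash
cat > h.py <<'E'
import numpy as np, cv2
from workcell import bot, viewer
from scipy.spatial.transform import Rotation as R
def ray(c,p):
    d=np.array([(p[0]-c['cx'])/c['fx'],(p[1]-c['cy'])/c['fy'],1.]);T=c['T']
    d=T[:3,:3]@d; return T[:3,3],d/np.linalg.norm(d)
def onz(c,p,z):
    o,d=ray(c,p); return o+d*(z-o[2])/d[2]
def tri(rs):
    A=sum(np.eye(3)-np.outer(d,d) for o,d in rs); b=sum((np.eye(3)-np.outer(d,d))@o for o,d in rs)
    return np.linalg.solve(A,b)
def green(im):
    h=cv2.cvtColor(im,cv2.COLOR_BGR2HSV); m=cv2.inRange(h,(50,110,40),(75,255,255))
    n,l,s,c=cv2.connectedComponentsWithStats(m)
    i=1+np.argmax(s[1:,4]); return c[i],s[i],l==i
E
python3 - <<'E'
from h import *
rs=[]
for n in ("scene","side","wrist"):
    im=cv2.imread(f"pics/{n}0.png"); c=viewer.calibration(n); p,s,m=green(im); print(n,p,s); print(onz(c,p,.115))
    rs.append(ray(c,p))
for k in ([0,1],[0,2],[1,2],[0,1,2]):
    print(k,tri([rs[i] for i in k]))
c=viewer.calibration("wrist"); im=cv2.imread("pics/wrist0.png")
a=[onz(c,p,.219) for p in ((290,20),(400,405))]; print(a); d=a[0]-a[1]; print("yaw of +y edge",np.degrees(np.arctan2(-d[0],d[1])))
p,s,m=green(im); x,y,w,h=s[:4]
cv2.imwrite("pics/w0z.png",cv2.resize(im[180:300,240:400],None,fx=5,fy=5,interpolation=cv2.INTER_CUBIC))
im=cv2.imread("pics/scene0.png");cv2.imwrite("pics/s0z.png",cv2.resize(im[180:330,260:460],None,fx=4,fy=4,interpolation=cv2.INTER_CUBIC))
E
```

```text
scene [326.89473684 246.89473684] [325 243   5   9  38]
[ 0.55391519 -0.00475449  0.115     ]
side [301.45238095 232.33333333] [299 228   6   9  42]
[ 0.55074152 -0.0018228   0.115     ]
wrist [326.77938808 235.42673108] [315 218  26  35 621]
[ 0.55335626 -0.00254321  0.115     ]
[0, 1] [ 0.55361033 -0.00241674  0.11205053]
[0, 2] [ 0.5537684  -0.00306689  0.11336084]
[1, 2] [ 0.55339107 -0.00325843  0.11109944]
[0, 1, 2] [ 0.55346118 -0.00280621  0.11244133]
[array([0.53664775, 0.11835265, 0.219     ]), array([ 0.59387594, -0.07247161,  0.219     ])]
yaw of +y edge 16.69398430150974
```

View pics/w0z.png

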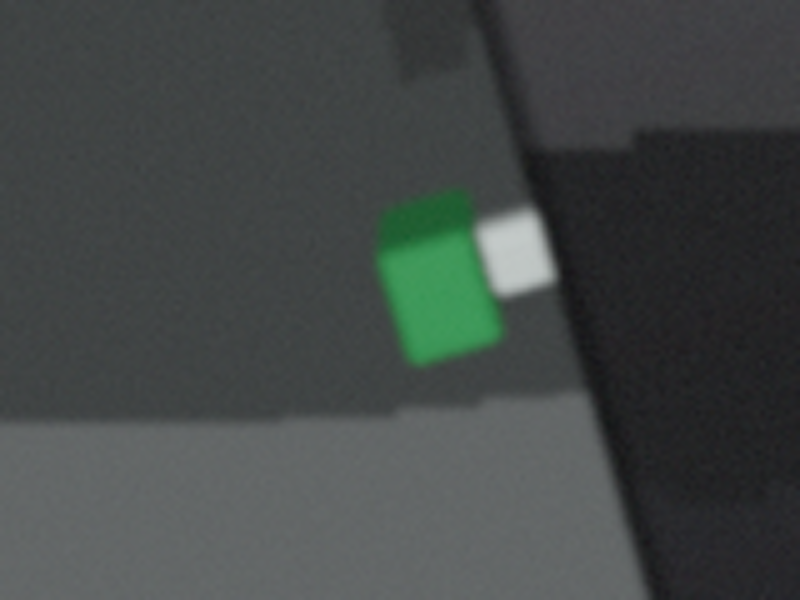

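View pics/s0z.png

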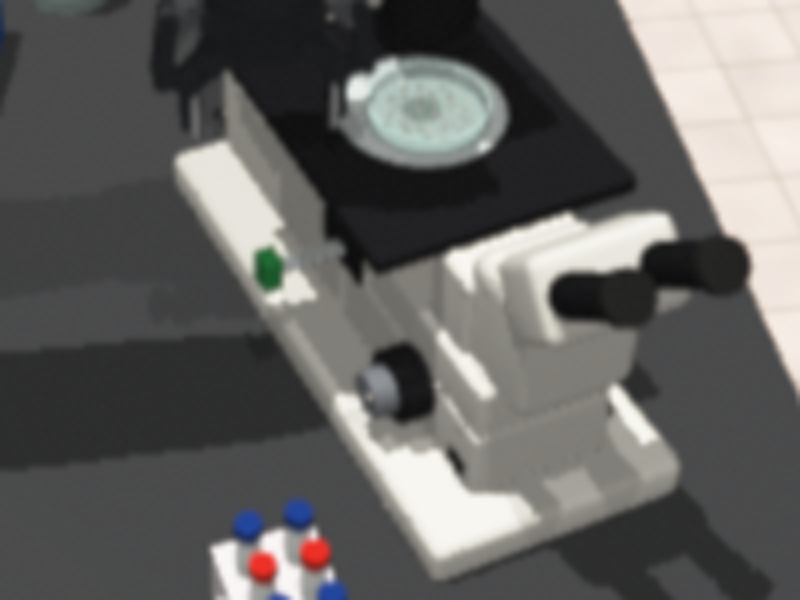

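```bash
cat >> h.py <<'E'
def grip_top(c): return None
YAW=16.7
def target(lean,yaw=YAW):
    a=np.radians(yaw); xm=np.array([np.cos(a),np.sin(a),0]); ym=np.array([-np.sin(a),np.cos(a),0]); l=np.radians(lean)
    z=np.sin(l)*xm-np.cos(l)*np.array([0,0,1]); return np.c_[np.cross(ym,z),ym,z],xm,ym
def pose():
    o=bot.get_obs(); return o['ee_pos'],R.from_euler('xyz',o['tcp_rot'],degrees=True).as_matrix(),o
E
python3 - <<'E'
from h import *
c=viewer.calibration("wrist")
print("top",onz(c,(328.6,239.8),.125))
im=cv2.imread("pics/wrist0.png");g=cv2.cvtColor(im,cv2.COLOR_BGR2GRAY)
# stage edge fit: largest vertical-ish dark gradient per row
P=[]
for y in list(range(30,200,5))+list(range(270,380,5)):
    x0=290+(y-20)*110/385; w=g[y,int(x0)-15:int(x0)+15].astype(float); 
    d=np.diff(cv2.GaussianBlur(w[None],(5,1),0)[0]); P.append((int(x0)-15+np.argmin(d)+.5,y))
W=np.array([onz(c,p,.219) for p in P])[:,:2]
vx,vy,x0,y0=cv2.fitLine(W.astype(np.float32),cv2.DIST_HUBER,0,.001,.001).ravel()
print("yaw",np.degrees(np.arctan2(-vx*np.sign(vy),abs(vy))),(x0,y0), np.std((W-[x0,y0])@[vy,-vx]))
# grip top sides yaw
for a,b in (((380,258),(420,365)),((470,232),(502,340))):
    A,B=[onz(c,(240+p[0]/5,180+p[1]/5),.125) for p in(a,b)]; d=A-B; print("gripyaw",np.degrees(np.arctan2(-d[0],d[1])),np.linalg.norm(d))
s=viewer.calibration("scene")
print("rack",[onz(s,p,.0).round(3) for p in ((332,372),(354,367),(318,342))])
p,M,o=pose(); T,xm,ym=target(37)
print((M.T@np.r_[-0.09,0,.03])/.06)
print("rotvec",R.from_matrix(M.T@T).as_rotvec(degrees=True)/6)
E
```

```text
top [ 0.55464921 -0.0031777   0.125     ]
yaw 17.126463 (np.float32(0.55403495), np.float32(0.05770768)) 0.0001320080260366265
gripyaw 19.55005904461062 0.018616277803282025
gripyaw 16.5540591354768 0.018303274074667468
rack [array([ 0.52 , -0.341,  0.   ]), array([ 0.578, -0.334,  0.   ]), array([ 0.497, -0.247,  0.   ])]
[-7.33364567e-05 -1.50048633e+00 -4.98538622e-01]
rotvec [ -5.72209555  -4.26081188 -17.08086454]
```

>>> arm_command(
  motion=[
    [0.6, [0, -0.6, -0.3], [0, 0, 0]],
    [0.6, [0, -0.6, -0.3], [0, 0, 0]],
    [0.6, [0, -0.3, 0], [0, 0, 0]],
    [0.6, [0, 0, 0], [-0.32, -0.24, -0.95]],
    [0.6, [0, 0, 0], [-0.32, -0.24, -0.95]],
    [0.6, [0, 0, 0], [-0.32, -0.24, -0.95]],
    [0.6, [0, 0, 0], [-0.32, -0.24, -0.95]],
    [0.6, [0, 0, 0], [-0.32, -0.24, -0.95]],
    [0.6, [0, 0, 0], [-0.32, -0.24, -0.95]],
    [0.6, [0, 0, 0], [-0.32, -0.24, -0.95]],
    [0.6, [0, 0, 0], [-0.32, -0.24, -0.95]],
    [0.6, [0, 0, 0], [-0.32, -0.24, -0.95]],
  ],
  newtons=60,
)

```text
time: 1.65
ee_pos: [0.4598, 0.0001, 0.2671]
tcp_rot: [170.1, 18.6, 140.5]
wrist_force: [-0.7, -0.5, -0.0]
opening: 0.0513
```

>>> arm_command(
  motion=[
    [0.6, [0, 0, 0], [-0.32, -0.24, -0.95]],
    [0.6, [0, 0, 0], [-0.32, -0.24, -0.95]],
    [0.6, [0, 0, 0], [-0.32, -0.24, -0.95]],
    [0.6, [0, 0, 0], [-0.32, -0.24, -0.95]],
    [0.6, [0, 0, 0], [-0.32, -0.24, -0.95]],
    [0.6, [0, 0, 0], [-0.32, -0.24, -0.95]],
    [0.6, [0, 0, 0], [-0.32, -0.24, -0.95]],
    [0.6, [0, 0, 0], [-0.32, -0.24, -0.95]],
    [0.6, [0, 0, 0], [-0.32, -0.24, -0.95]],
    [0.6, [0, 0, 0], [0, 0, 0]],
  ],
)

```text
time: 2.9
ee_pos: [0.4597, -0.0006, 0.2668]
tcp_rot: [-179.8, 37.3, -163.1]
wrist_force: [1.0, 0.7, 0.0]
opening: 0.0513
```

```bash
python3 - <<'E'
from h import *
p,M,o=pose(); print(o)
c=viewer.calibration("wrist"); im=viewer.camera("wrist"); cv2.imwrite("pics/w1.png",im); np.save("c1.npy",c)
T,xm,ym=target(37,17.1)
print(R.from_matrix(M.T@T).as_rotvec(degrees=True)/6)
g=np.array([.5546,-.0032,.110]); 
for back in (.10,.0):
    t=g+T[:,2]*(.019-back); print(t, M.T@(t-p)/.06)
E
```

```text
{'time': 2.9, 'q': array([ -9.59263328, -42.45792807, -30.53220491,  67.50818934,
        15.4743094 , -21.55585434]), 'qd': array([ 1.15700956,  0.43194931,  0.85088997,  0.1381449 , -1.82565475,
        3.97906192]), 'joint_efforts': array([-0.61480276, -8.77567649, 51.0672605 , -6.25699908,  1.18863534,
       -1.08224954]), 'ee_pos': array([ 0.45969619, -0.0005729 ,  0.26684163]), 'tcp_rot': array([-179.78663572,   37.34076449, -163.14548501]), 'wrist_force': array([1.01563316, 0.70885877, 0.02264259]), 'torque': array([-0.16817493,  0.52390843,  0.03163265]), 'opening': 0.05129653442639175}
[-0.06028043  0.05673327 -0.03270793]
[ 0.50800794 -0.01753359  0.17468948] [ 0.38408414 -0.49788975  1.64064826]
[5.65529001e-01 1.62199818e-04 9.48259253e-02] [ 0.39400384 -0.48738594  3.30725231]
```

View pics/w1.png

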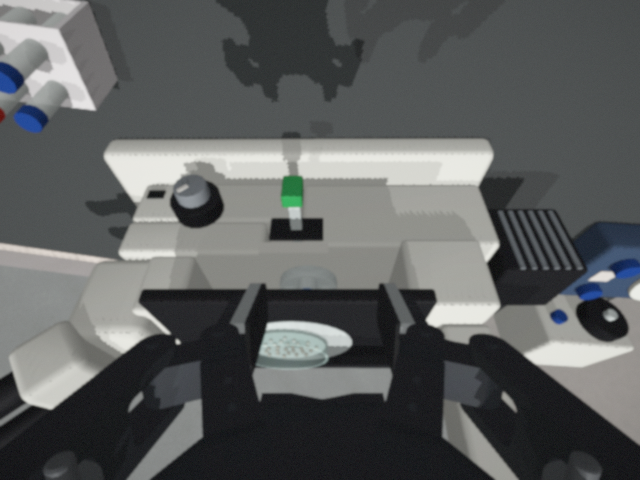

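The grip is at about (292,191), with the knob at (197,200) and the rack at upper left. Nothing is in the way. I'll triangulate from the two wrist views.

```bash
python3 - <<'E'
from h import *
c=np.load("c1.npy",allow_pickle=True).item(); im=cv2.imread("pics/w1.png")
p,s,m=green(im); print(p,s)
print(onz(c,p,.112))
c0=viewer.calibration("scene"); s0=viewer.calibration("side")
r=[ray(c,p),ray(c0,(326.9,246.9)),ray(s0,(301.45,232.33))]
print(tri(r),tri(r[:2]))
cv2.imwrite("pics/w1z.png",cv2.resize(im[160:250,220:340],None,fx=6,fy=6,interpolation=cv2.INTER_CUBIC))
E
```

```text
[291.74390244 191.28745645] [281 176  21  31 574]
[ 0.55096676 -0.00392266  0.112     ]
[ 0.55344535 -0.00280752  0.11122093] [ 0.5535345  -0.00279769  0.11125699]
```

>>> arm_command(
  motion=[
    [0.5, [0.2, -0.25, 0], [-0.06, 0.06, -0.03]],
    [0.5, [0.18, -0.25, 0.4], [0, 0, 0]],
    [0.5, [0, 0, 0.6], [0, 0, 0]],
    [0.5, [0, 0, 0.4], [0, 0, 0]],
    [0.5, [0, 0, 0], [0, 0, 0]],
  ],
)

```text
time: 3.58
ee_pos: [0.4993, -0.0184, 0.1844]
tcp_rot: [179.9, 36.8, -162.9]
wrist_force: [-0.8, 0.0, 0.7]
opening: 0.0427
```

```bash
python3 - <<'E'
from h import *
p,M,o=pose(); print(p,o['tcp_rot'],o['wrist_force'],o['opening'])
c=viewer.calibration("wrist"); im=viewer.camera("wrist"); cv2.imwrite("pics/w2.png",im); np.save("c2.npy",c)
T,xm,ym=target(37,17.1)
print(R.from_matrix(M.T@T).as_rotvec(degrees=True)/6)
q,s,m=green(im); print(q,s,onz(c,q,.112))
E
```

```text
[ 0.49927143 -0.01841107  0.18443788] [ 179.85928164   36.81194326 -162.91144144] [-0.82230842  0.02645478  0.72071271] 0.04266889880395767
[ 0.02230794 -0.0313409  -0.00156329]
[319.74855491 241.61464355] [ 307  221   27   42 1038] [ 0.54972666 -0.00424406  0.112     ]
```

View pics/w2.png

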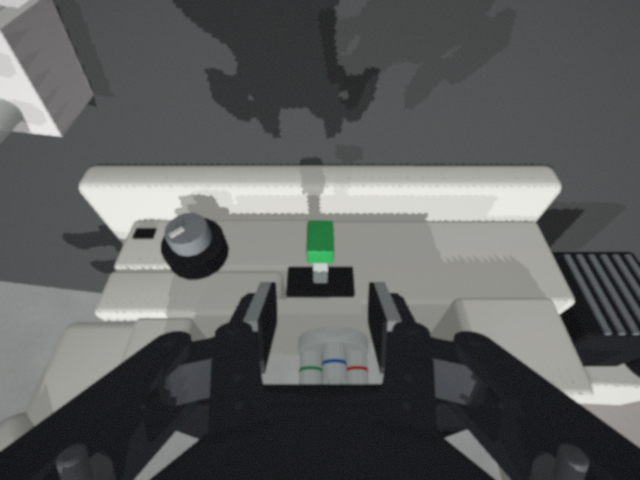

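The grip's outer face spans rows 221–251 and the brighter top face rows 251–263, centred at column 320. It sits between the fingers and is aligned to within about 2 mm.

```bash
python3 - <<'E'
from h import *
c=np.load("c2.npy",allow_pickle=True).item(); im=cv2.imread("pics/w2.png")
q,s,m=green(im)
hsv=cv2.cvtColor(im,cv2.COLOR_BGR2HSV); print([(y,int(hsv[y,320,2])) for y in range(218,268,3)])
p,M,o=pose(); T,xm,ym=target(37,17.1)
a=onz(c,(319.9,236),.110)+.008*xm; b=onz(c,(319.8,251),.125)+.008*xm
print(a,b)
for g in (a,b,np.array([.5540,-.003,.11])):
    g=g.copy(); g[2]=.110
    t=g+T[:,2]*.019; print(M.T@(t-p)/.06)
print("cam in tool",M.T@(c['T'][:3,3]-p))
E
```

```text
[(218, 138), (221, 112), (224, 115), (227, 115), (230, 117), (233, 118), (236, 117), (239, 119), (242, 120), (245, 118), (248, 119), (251, 157), (254, 182), (257, 179), (260, 178), (263, 191), (266, 204)]
[ 0.55335471 -0.0030034   0.11      ] [ 0.55075445 -0.00380946  0.125     ]
[ 0.01364378 -0.01852034  1.89251405]
[ 0.04991717 -0.01854993  1.86525824]
[ 0.00541458 -0.02164398  1.89869395]
cam in tool [ 0.07396291  0.00056784 -0.14050637]
```

>>> arm_command(
  motion=[
    [0.5, [0.01, -0.02, 0.5], [0, 0, 0]],
    [0.5, [0.01, 0, 0.5], [0, 0, 0]],
    [0.5, [0, 0, 0.45], [0, 0, 0]],
    [0.5, [0, 0, 0.3], [0, 0, 0]],
    [0.5, [0, 0, 0.12], [0, 0, 0]],
    [0.5, [0, 0, 0], [0, 0, 0]],
  ],
)

```text
time: 4.38
ee_pos: [0.5638, -0.0006, 0.097]
tcp_rot: [-180.0, 37.0, -162.8]
wrist_force: [0.6, 0.5, 0.7]
opening: 0.0426
```

```bash
python3 - <<'E'
from h import *
p,M,o=pose(); print(p,o['tcp_rot'],o['wrist_force'],o['opening'])
cv2.imwrite("pics/w3.png",viewer.camera("wrist"))
E
```

```text
[ 0.56382566 -0.00061006  0.09696718] [-179.97380747   37.03642944 -162.79376965] [0.5957413  0.48181792 0.74348307] 0.04264597815967245
```

View pics/w3.png

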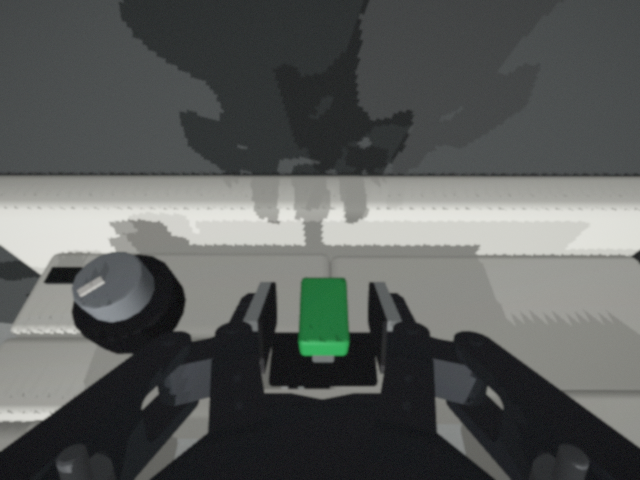

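The grip (columns 300–348) sits centred between the fingers at 277 and 369, and the knob is clear. Closing now.

>>> arm_command(
  motion=[
    [0, [0, 0, 0], [0, 0, 0]],
    [0, [0, 0, 0], [0, 0, 0]],
    [0, [0, 0, 0], [0, 0, 0]],
    [0, [0, 0, 0], [0, 0, 0]],
  ],
  newtons=60,
)

```text
time: 4.92
ee_pos: [0.5638, -0.0002, 0.0974]
tcp_rot: [180.0, 37.1, -162.8]
wrist_force: [-5.2, 2.9, 4.2]
opening: 0.019
```

```bash
cat > f.py <<'E'
from h import *
p,M,o=pose(); T,xm,ym=target(37,17.1)
p0=np.array([0.5638,-.0006,.0970])
print("out mm",-(p-p0)@xm*1e3,"lat",(p-p0)@ym*1e3,"dz",(p-p0)[2]*1e3,"F_out",-o['wrist_force']@xm,"F",o['wrist_force'],o['opening'],o['time'])
print("dir out in tool", M.T@(-xm))
E
python3 f.py
```

```text
out mm -0.09370833110736944 lat 0.3960239846712473 dz 0.4499587872226346 F_out 4.122688548734912 F [-5.21982116  2.94646679  4.18739488] 0.01895775352653793 4.925
dir out in tool [ 0.79754366  0.00247    -0.60325617]
```

>>> arm_command(
  motion=[
    [0, [0.0133, 0, -0.01], [0, 0, 0]],
    [0, [0.0133, 0, -0.01], [0, 0, 0]],
    [0, [0, 0, 0], [0, 0, 0]],
  ],
)

```text
time: 5.3
ee_pos: [0.5625, -0.0006, 0.0975]
tcp_rot: [-180.0, 37.2, -162.7]
wrist_force: [7.2, 6.0, -0.5]
opening: 0.0196
```

```bash
python3 f.py
```

```text
out mm 1.2052250739380883 lat 0.3640585235929937 dz 0.5186885613317205 F_out -8.609432763646337 F [ 7.16928543  5.97564238 -0.5269022 ] 0.019631414433840283 5.3
dir out in tool [ 0.79674136  0.00300726 -0.60431296]
```

>>> arm_command(
  motion=[
    [0, [0.0266, 0, -0.02], [0, 0, 0]],
    [0, [0.0266, 0, -0.02], [0, 0, 0]],
    [0, [0.0266, 0, -0.02], [0, 0, 0]],
    [0, [0, 0, 0], [0, 0, 0]],
  ],
)

```text
time: 5.8
ee_pos: [0.5564, -0.0025, 0.0974]
tcp_rot: [-180.0, 37.1, -162.7]
wrist_force: [-3.6, 5.4, 5.4]
opening: 0.0192
```

```bash
python3 f.py
```

```text
out mm 7.661218068009745 lat 0.3774401972943728 dz 0.42305345073069545 F_out 1.7986301729750234 F [-3.55492124  5.4385014   5.37552036] 0.01922564584834717 5.8
dir out in tool [ 0.79726454  0.00267239 -0.60362415]
```

>>> arm_command(
  motion=[
    [0, [0.0266, 0, -0.02], [0, 0, 0]],
    [0, [0.0266, 0, -0.02], [0, 0, 0]],
    [0, [0.0266, 0, -0.02], [0, 0, 0]],
    [0, [0.0266, 0, -0.02], [0, 0, 0]],
    [0, [0.0266, 0, -0.02], [0, 0, 0]],
    [0, [0.0266, 0, -0.02], [0, 0, 0]],
    [0, [0, 0, 0], [0, 0, 0]],
  ],
)

```text
time: 6.68
ee_pos: [0.545, -0.006, 0.0974]
tcp_rot: [-180.0, 37.1, -162.7]
wrist_force: [-3.0, 5.7, 5.0]
opening: 0.019
```

```bash
python3 f.py; python3 - <<'E'
from h import *
im=viewer.camera("wrist");cv2.imwrite("pics/w4.png",im)
E
```

```text
out mm 19.580135922537302 lat 0.3606680673298171 dz 0.4472397798569172 F_out 1.1589662216929302 F [-2.97890146  5.74154916  4.97045505] 0.019041727588401572 6.675
dir out in tool [ 0.79718329  0.0027329  -0.60373117]
```

View pics/w4.png

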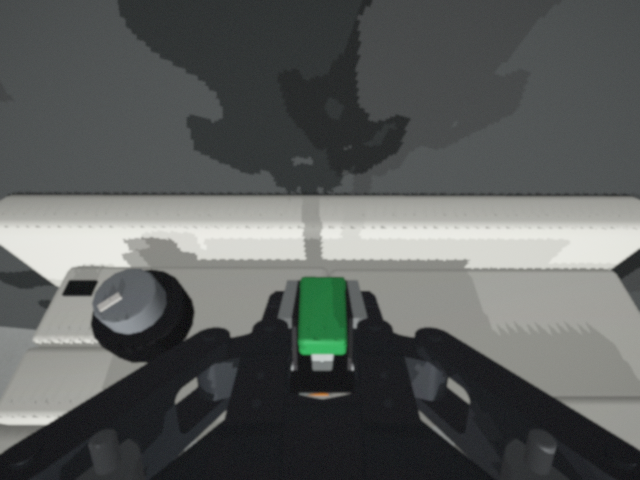

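The slider is moving with the fingers and the grip hasn't slipped. It has been pulled about 19.6 mm, and the free-running force is about +1.2 N. From here I go in 1 mm steps.

>>> arm_command(
  motion=[
    [0, [0.0266, 0, -0.02], [0, 0, 0]],
    [0, [0.0133, 0, -0.01], [0, 0, 0]],
    [0, [0, 0, 0], [0, 0, 0]],
  ],
)

```text
time: 7.1
ee_pos: [0.5421, -0.0069, 0.0974]
tcp_rot: [180.0, 37.1, -162.7]
wrist_force: [-2.0, 5.2, 4.7]
opening: 0.0189
```

>>> arm_command(
  motion=[
    [0, [0.0133, 0, -0.01], [0, 0, 0]],
    [0, [0, 0, 0], [0, 0, 0]],
  ],
)

```text
time: 7.35
ee_pos: [0.5413, -0.0071, 0.0975]
tcp_rot: [-180.0, 37.1, -162.7]
wrist_force: [-1.0, 5.2, 4.5]
opening: 0.0186
```

>>> arm_command(
  motion=[
    [0, [0.0133, 0, -0.01], [0, 0, 0]],
    [0, [0, 0, 0], [0, 0, 0]],
  ],
)

```text
time: 7.6
ee_pos: [0.5403, -0.0074, 0.0974]
tcp_rot: [-180.0, 37.1, -162.7]
wrist_force: [-1.9, 6.2, 4.9]
opening: 0.019
```

```bash
python3 f.py
```

```text
out mm 24.47622402090385 lat 0.3668237353650788 dz 0.4344124051183784 F_out 0.009782082424816471 F [-1.90818977  6.16939995  4.87878483] 0.0190186970560526 7.6
dir out in tool [ 0.79713837  0.00283137 -0.60379003]
```

>>> arm_command(
  motion=[
    [0, [0.0133, 0, -0.01], [0, 0, 0]],
    [0, [0, 0, 0], [0, 0, 0]],
  ],
)

```text
time: 7.85
ee_pos: [0.5394, -0.0077, 0.0975]
tcp_rot: [180.0, 37.1, -162.7]
wrist_force: [-1.8, 5.2, 4.9]
opening: 0.019
```

>>> arm_command(
  motion=[
    [0, [0.0133, 0, -0.01], [0, 0, 0]],
    [0, [0, 0, 0], [0, 0, 0]],
  ],
)

```text
time: 8.1
ee_pos: [0.5384, -0.008, 0.0975]
tcp_rot: [-180.0, 37.1, -162.7]
wrist_force: [-2.5, 5.6, 3.9]
opening: 0.0193
```

>>> arm_command(
  motion=[
    [0, [0.0133, 0, -0.01], [0, 0, 0]],
    [0, [0, 0, 0], [0, 0, 0]],
  ],
)

```text
time: 8.35
ee_pos: [0.5374, -0.0083, 0.0974]
tcp_rot: [-180.0, 37.1, -162.7]
wrist_force: [-2.1, 6.2, 3.9]
opening: 0.0188
```

>>> arm_command(
  motion=[
    [0, [0.0133, 0, -0.01], [0, 0, 0]],
    [0, [0, 0, 0], [0, 0, 0]],
  ],
)

```text
time: 8.6
ee_pos: [0.5365, -0.0086, 0.0975]
tcp_rot: [180.0, 37.1, -162.7]
wrist_force: [-2.2, 5.5, 5.1]
opening: 0.0189
```

>>> arm_command(
  motion=[
    [0, [0.0133, 0, -0.01], [0, 0, 0]],
    [0, [0, 0, 0], [0, 0, 0]],
  ],
)

```text
time: 8.85
ee_pos: [0.5355, -0.0089, 0.0975]
tcp_rot: [-180.0, 37.1, -162.7]
wrist_force: [-1.7, 5.2, 4.7]
opening: 0.019
```

>>> arm_command(
  motion=[
    [0, [0.0133, 0, -0.01], [0, 0, 0]],
    [0, [0, 0, 0], [0, 0, 0]],
  ],
)

```text
time: 9.1
ee_pos: [0.5346, -0.0092, 0.0975]
tcp_rot: [180.0, 37.1, -162.7]
wrist_force: [-1.8, 5.9, 4.3]
opening: 0.0195
```

>>> arm_command(
  motion=[
    [0, [0.0133, 0, -0.01], [0, 0, 0]],
    [0, [0, 0, 0], [0, 0, 0]],
  ],
)

```text
time: 9.35
ee_pos: [0.5336, -0.0095, 0.0975]
tcp_rot: [-180.0, 37.1, -162.7]
wrist_force: [-1.6, 6.0, 4.7]
opening: 0.0192
```

Now at about 31.5 mm and still running free.

>>> arm_command(
  motion=[
    [0, [0.0133, 0, -0.01], [0, 0, 0]],
    [0, [0, 0, 0], [0, 0, 0]],
  ],
)

```text
time: 9.6
ee_pos: [0.5327, -0.0098, 0.0974]
tcp_rot: [180.0, 37.1, -162.7]
wrist_force: [-1.5, 5.8, 4.8]
opening: 0.019
```

>>> arm_command(
  motion=[
    [0, [0.0133, 0, -0.01], [0, 0, 0]],
    [0, [0, 0, 0], [0, 0, 0]],
  ],
)

```text
time: 9.85
ee_pos: [0.5317, -0.0101, 0.0974]
tcp_rot: [180.0, 37.1, -162.7]
wrist_force: [-2.2, 6.3, 5.5]
opening: 0.0192
```

>>> arm_command(
  motion=[
    [0, [0.0133, 0, -0.01], [0, 0, 0]],
    [0, [0, 0, 0], [0, 0, 0]],
  ],
)

```text
time: 10.1
ee_pos: [0.5308, -0.0104, 0.0975]
tcp_rot: [180.0, 37.1, -162.7]
wrist_force: [-1.9, 5.7, 4.7]
opening: 0.0188
```

>>> arm_command(
  motion=[
    [0, [0.0133, 0, -0.01], [0, 0, 0]],
    [0, [0, 0, 0], [0, 0, 0]],
  ],
)

```text
time: 10.35
ee_pos: [0.5297, -0.0107, 0.0974]
tcp_rot: [180.0, 37.1, -162.7]
wrist_force: [-3.0, 5.4, 6.0]
opening: 0.0192
```

>>> arm_command(
  motion=[
    [0, [0.0133, 0, -0.01], [0, 0, 0]],
    [0, [0, 0, 0], [0, 0, 0]],
  ],
)

```text
time: 10.6
ee_pos: [0.5287, -0.011, 0.0974]
tcp_rot: [180.0, 37.1, -162.7]
wrist_force: [-4.5, 5.8, 6.4]
opening: 0.0189
```

The outward draw is starting at about 36.6 mm.

>>> arm_command(
  motion=[
    [0, [0.0133, 0, -0.01], [0, 0, 0]],
    [0, [0, 0, 0], [0, 0, 0]],
  ],
)

```text
time: 10.85
ee_pos: [0.5277, -0.0113, 0.0974]
tcp_rot: [180.0, 37.1, -162.7]
wrist_force: [-7.2, 4.4, 7.6]
opening: 0.0187
```

```bash
python3 f.py
```

```text
out mm 37.70715143348295 lat 0.3664177477235082 dz 0.41144134863944914 F_out 5.587394581632397 F [-7.21134265  4.43869849  7.55506949] 0.018738662037438132 10.85
dir out in tool [ 0.79739834  0.00269184 -0.6034473 ]
```

Strong draw of about 5.5 N. The middle of the stop should be about 1 mm farther on.

>>> arm_command(
  motion=[
    [0, [0.0133, 0, -0.01], [0, 0, 0]],
    [0, [0, 0, 0], [0, 0, 0]],
  ],
)

```text
time: 11.1
ee_pos: [0.527, -0.0115, 0.0975]
tcp_rot: [-180.0, 37.2, -162.7]
wrist_force: [-0.4, 5.6, 3.5]
opening: 0.0189
```

```bash
python3 f.py
```

```text
out mm 38.35492410530951 lat 0.3855416257351968 dz 0.4876761919081346 F_out -1.2323447099170044 F [-0.44199468  5.62779999  3.48763601] 0.018938693694587373 11.1
dir out in tool [ 0.79696449  0.00301374 -0.60401865]
```

>>> arm_command(
  motion=[
    [0, [0.0067, 0, -0.005], [0, 0, 0]],
    [0, [0, 0, 0], [0, 0, 0]],
  ],
)

```text
time: 11.35
ee_pos: [0.5268, -0.0116, 0.0975]
tcp_rot: [-180.0, 37.2, -162.7]
wrist_force: [4.7, 7.3, 2.1]
opening: 0.0192
```

```bash
python3 f.py
```

```text
out mm 38.593087963034286 lat 0.41271811615708454 dz 0.5400157537784889 F_out -6.64632598113862 F [4.70914884 7.2961231  2.10482896] 0.019247100026933188 11.35
dir out in tool [ 0.79668265  0.00325545 -0.60438907]
```

The resistance of about 6.6 N confirms the stop. I ease back 0.5 mm and open.

>>> arm_command(
  motion=[
    [0, [-0.0067, 0, 0.005], [0, 0, 0]],
    [0, [0, 0, 0], [0, 0, 0]],
    [0.5, [0, 0, 0], [0, 0, 0]],
    [0.5, [0, 0, 0], [0, 0, 0]],
    [0.5, [0, 0, 0], [0, 0, 0]],
    [0.5, [0, 0, 0], [0, 0, 0]],
  ],
  newtons=20,
)

```text
time: 12.1
ee_pos: [0.5264, -0.0122, 0.096]
tcp_rot: [-180.0, 37.0, -162.8]
wrist_force: [1.1, 0.8, 0.4]
opening: 0.0426
```

```bash
python3 f.py; python3 - <<'E'
from h import *
im=viewer.camera("wrist");cv2.imwrite("pics/w5.png",im)
E
```

```text
out mm 39.11861220893876 lat -0.13098543325356088 dz -1.0190846749256743 F_out -1.256369469626191 F [1.0623979  0.81940114 0.37408928] 0.042585194934849226 12.1
dir out in tool [ 0.79861704  0.00149491 -0.60183768]
```

View pics/w5.png

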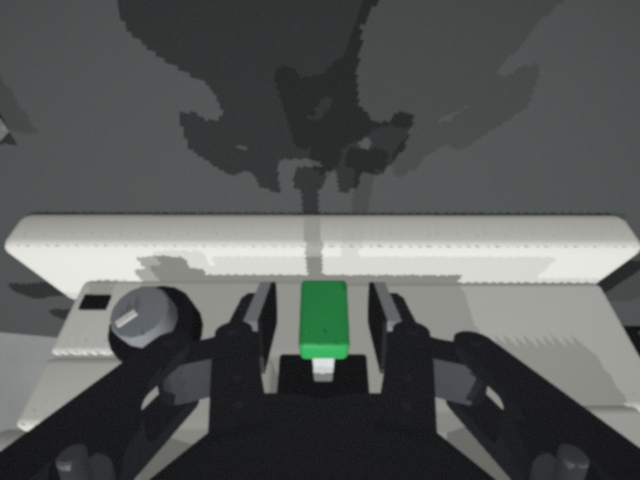

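The fingers are open and clear on both sides of the grip (columns 301–348). I retreat along the tool axis.

>>> arm_command(
  motion=[
    [0.5, [0, 0, -0.3], [0, 0, 0]],
    [0.5, [0, 0, -0.5], [0, 0, 0]],
    [0.5, [0, 0, -0.5], [0, 0, 0]],
    [0.5, [0, 0, -0.4], [0, 0, 0]],
    [0.5, [0, 0, 0], [0, 0, 0]],
    [0.5, [0, 0, 0], [0, 0, 0]],
  ],
)

```text
time: 12.9
ee_pos: [0.468, -0.0302, 0.1766]
tcp_rot: [180.0, 37.0, -162.8]
wrist_force: [0.3, 1.1, -0.1]
opening: 0.0426
```

```bash
python3 - <<'E'
from h import *
p,M,o=pose(); print(p,o['wrist_force'],o['time']); T,xm,ym=target(37,17.1)
c=viewer.calibration("wrist")
im=viewer.camera("wrist");cv2.imwrite("pics/w6.png",im)
q,s,m=green(im); print(q,s)
# same features as in w2: top edge of outer face
h=cv2.cvtColor(im,cv2.COLOR_BGR2HSV); x=int(q[0]); v=[int(h[y,x,2]) for y in range(s[1],s[1]+s[3])]; 
e=s[1]+np.argmax(np.diff(v)[5:-5])+5+.5; r=(s[1]+e)/2; g=onz(c,(q[0],r),.11)+.008*xm
print(e,g,"pulled mm",-(g-np.array([.55335,-.0030,.11]))@xm*1e3)
S=viewer.camera("scene");cv2.imwrite("pics/s6.png",S)
E
```

```text
[ 0.46797168 -0.0301897   0.17659363] [ 0.30018775  1.09471851 -0.10025867] 12.9
[322.74885845 246.8283105 ] [ 309  225   28   43 1095]
255.5 [ 0.51652631 -0.01445939  0.11      ] pulled mm 38.565351332773076
```

View pics/w6.png

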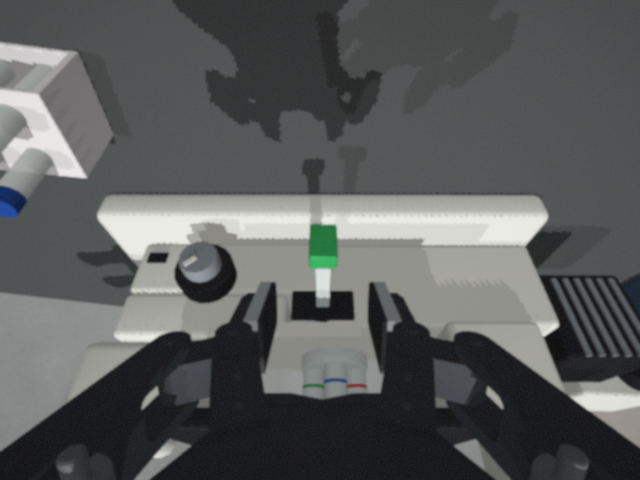

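View pics/s6.png

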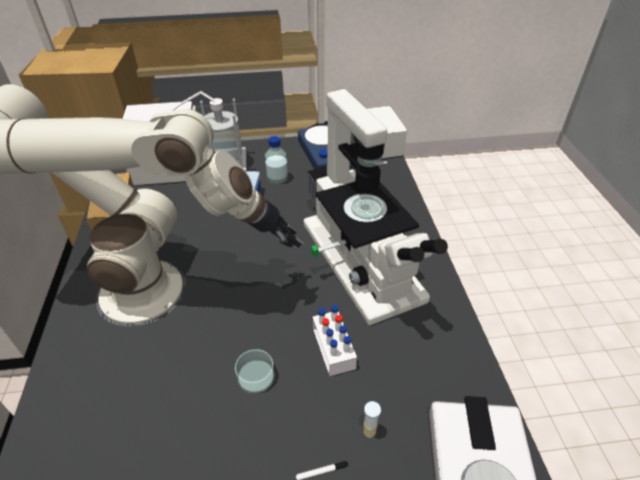

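The slider measures about 38.6 mm out, which agrees with the stop I felt. The gripper is clear, and the knob, dish and bench objects look unchanged.

```bash
python3 -c "
from workcell import bot
print(bot.job_done())"
```

```text
the job is handed in; nothing more can be done
None
```

The filter slider is in the first-filter stop and I have let go of it; the job was handed in at about 13 s of the 37 s allowed.

- **Pull:** I gripped the green block with the tool leaning 37° and pulled it straight out. The slider left the first stop and ran free.
- **Feeling the stop:** From 22 mm on I went in 1 mm steps. The slider was drawn outwards with up to about 5.6 N at 37.7 mm, then resisted with about 6.6 N at 38.6 mm. I eased back 0.5 mm, opened the fingers and backed away.
- **Slider check:** The camera put the slider at about 38.6 mm, which matches the stop I felt, well short of 50 mm. The click ball cannot be seen, so the catch is inferred from the forces and from the slider staying there after release.
- **Surroundings:** By eye, the pictures show the gripper clear of everything, and the focus knob's mark, the capsule dish and the objects in view where they were. The tip box was partly hidden behind the arm. The wrist force was back to noise level (about 1 N).

No check failed or disagreed.

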